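# Find the socket that fits the gear unit's nut

### The job

Find the socket that fits the hex nut of the gear unit on the dark mat: a smaller one will not go over the nut, a bigger one drops over it but turns loosely, so try them if you cannot tell. Put any socket you reject back upright in the blue tray, and finish while still holding the right one in the gripper, upright and fully down on the nut. Leave everything else lying where it is.

Things in the scene. Friction and masses are not known exactly. Their poses are not given: they have to be found in the camera images.
- nut_a: Snug steel hex nut (turns about z from 0.25 N m) on a gear unit, on the mat (then it is the one to work on) or a spare off it. The three nuts are 16, 21 and 26 mm across flats; which is which is not told. 14 mm high, top 3 mm chamfered. Origin: centre of its underside, on a 60 mm washer 50 mm above the table; z up; x points at a corner.
- nut_b: Snug steel hex nut (turns about z from 0.25 N m) on a gear unit, on the mat (then it is the one to work on) or a spare off it. The three nuts are 16, 21 and 26 mm across flats; which is which is not told. 14 mm high, top 3 mm chamfered. Origin: centre of its underside, on a 60 mm washer 50 mm above the table; z up; x points at a corner.
- nut_c: Snug steel hex nut (turns about z from 0.25 N m) on a gear unit, on the mat (then it is the one to work on) or a spare off it. The three nuts are 16, 21 and 26 mm across flats; which is which is not told. 14 mm high, top 3 mm chamfered. Origin: centre of its underside, on a 60 mm washer 50 mm above the table; z up; x points at a corner.
- socket_16: Steel socket for 16 mm nuts, yellow ring, 120 g, mouth down in the tray. Round body 28 mm across, 34 mm high, with a six-sided cavity 17.5 mm across flats, 18 mm deep, from below. On top a square adapter, 18 x 18 mm, 34 to 70 mm above the mouth: grip this from above. Origin: centre of the mouth; z up; x points at a hexagon corner; the adapter's faces look along x and y.
- socket_21: Steel socket for 21 mm nuts, green ring, 180 g, mouth down in the tray. Round body 35 mm across, 34 mm high, with a six-sided cavity 22.6 mm across flats, 18 mm deep, from below. On top a square adapter, 18 x 18 mm, 34 to 70 mm above the mouth: grip this from above. Origin: centre of the mouth; z up; x points at a hexagon corner; the adapter's faces look along x and y.
- socket_26: Steel socket for 26 mm nuts, red ring, 240 g, mouth down in the tray. Round body 41 mm across, 34 mm high, with a six-sided cavity 27.6 mm across flats, 18 mm deep, from below. On top a square adapter, 18 x 18 mm, 34 to 70 mm above the mouth: grip this from above. Origin: centre of the mouth; z up; x points at a hexagon corner; the adapter's faces look along x and y.
- tray: Fixed blue tray, 96 x 262 mm outside, walls 4 mm thick and 14 mm high, floor 4 mm thick. Two dividers make three bays about 88 x 82 mm in a row along y, centres at y = -85.5, 0 and 85.5 mm; one socket stands in each, in any order. Origin: centre of the underside; z up.
- mat_center (a point): Centre of the dark mat, 420 x 360 mm. On it is the gear unit to work on, fixed: round grey housing 124 mm across, 48 mm high, orange band, the nut in the middle of its top, lugs, a motor can out to 128 mm from the centre, 54 mm high. Two spare units, alike but for the nut, stand off the mat, one at each side of the work.
- screwdriver: Screwdriver with red handle, 200 mm long, lying between robot and mat; origin below its middle. Loose; not part of the job, leave alone.
- bracket: Black U-shaped carrying handle, 150 mm long, 14 mm high, lying flat beyond the tray; origin under its long bar's middle. Loose; not part of the job, leave alone.
- screw_jar: Amber jar with grey lid, 56 mm across, 70 mm high; origin in the centre of its underside. Loose; not part of the job, leave alone.
- cover: Black flat cover 70 x 140 mm with ribs, 10 mm high, lying beyond the tray; origin under its centre. Loose; not part of the job, leave alone.
Mind the look-alikes: they are no part of the job. What is shaped like the part that bears nut_c but red or yellow is not meant. What is shaped like the socket_16 but orange or purple is not meant.

How it is judged:
By the outcome, as a careful person would: the job done as asked, in the order asked, and still so for the second after the job is handed in, while the arm keeps its last pose, push and grip.
It also fails if it takes over 72 s, if anything falls off the work surface, if the arm or the gripper's body presses on something with over 40 N, if the wrist force passes 120 N, or if a joint passes its speed limit or range.

### The arm

A 6-joint arm with a two-finger parallel gripper is mounted at the origin on the work surface. World frame = base frame: x ahead of the robot, y to its left, z up, the work surface at z = 0. Lengths are in m, angles in rad, forces in N, time in s.
With the tool pointing down it reaches from about 0.225 to 0.875 m from the base axis. Payload 3.4 kg.
Tool frame: the origin (TCP) lies at the very end of the fingers, on their centre line; the grasp point (between the pads) lies 19 mm behind it (r.grip_point_offset is the distance from the TCP to the grasp point, in m); y points along the fingers, x is the direction in which the jaws open and shut, and the axes are right-handed (so a half turn about y gives the same grasp; the last joint's range is limited). The gripper opens to 85 mm and grips with 20 to 120 N. Pads are 22 mm wide; open, the fingers measure 114 mm over their backs; the gripper's body (76 mm by 85 mm) begins 54 mm behind the grasp point. The pads swing forward as they close: fully open they stand 13 mm farther back than shut.
Start: joints at [-1.351, 0.276, 1.505, -0, 1.361, -0.121], TCP at [0.192, -0.542, 0.231] pointing down, gripper open.
Joint ranges: [-2.89, 2.89], [-0.75, 2.08], [0.22, 2.7], [-1.18, 4.32], [0.11, 2.71], [-2.7, 2.7]. Speed limits (rad/s): [2.57, 2.57, 3.14, 3.14, 3.14, 3.14].

### API

Orientations are given as a unit quaternion [w, x, y, z].
In Python, from station import r, eyes, order gives the robot as it stands. The module is installed in compiled form; this text tells all that it offers.
- The arm moves only by the tool step_arm, never from a script. Its argument "deltas" is a list that holds one entry, the list of rows, each a list of 7 numbers: the closure, from 0 (fully open) to 1 (shut), then the shift along the world's x, y, z in cm, then the turn, a rotation vector about the world's x, y, z in rad. A call has exactly 5 rows; each row is the pose to reach, as a shift and turn from the pose measured when the call began; what a row does not reach only later rows make up. A row lasts 1/12 s, in which the tool goes at most 41.7 mm and 7.16 degrees, less where a joint would pass 70% of its speed; a pose out of reach is approached as far as the arm can. A call with a gripper value outside its range is refused whole. The fingers move at their own pace and stop on an object; "grip_force" is the grip in N (left out, the last holds). Time passes only in rows, so rows that repeat a pose let the fingers close, or fill a call up. It gives the time, the measured TCP pose, the force and the opening at its end, in the units of the state.
- r.read_state(): the state, without advancing time (a new reading comes with each control period).
- eyes.read_camera(name): name is "scene" or "top" or "wrist"; returns (picture, depth): 384x512x3 uint8, red, green, blue; 384x512 float32, m along the optical axis (not along the pixel's ray), 0 where there is no reading.
- eyes.get_calibration(name): a dict with "fx", "fy", "cx", "cy" (pixels), "D" ([k1, k2, p1, p2, k3] as OpenCV has them; the pictures are not rectified), "rvec" (rotation vector, rad) and "tvec" (3), from world to camera coordinates, as OpenCV has them. Camera axes: x right, y down, z forward; pixel columns grow to the right and rows downward; lengths in m; the calibration is good to about 2 mm. A picture is of the moment at which its call begins: read the wrist's pose just before it. get_calibration takes no time and is no camera call; for the wrist camera it gives the pose at the moment of the call.
- order.hand_in(): hands the job in, once; it reports no verdict.
The state is a dict: "time": time; "qpos": joint angles; "qd": joint speeds; "effort": joint torques, N m; "tcp_pos": TCP position; "tool_rot": TCP orientation; "ft_force": force on the tool from outside, world axes, zero at the start; "ft_torque": the same for the moment, N m; "width": finger opening in m.
Only numpy, scipy, OpenCV 4.12 (cv2) and the standard library are available. Lean on these libraries where they do the work, as an engineer would, in place of code of your own. Each camera call takes 0.05 s, during which the arm holds its last target. There are 200 camera calls.

## Working session

There is one attempt and no reset: what is moved stays moved. The work goes in short steps, Python scripts to look and compute and a tool call to move; the robot and the scene stay as the last step left them, time stands still between calls to the robot, and variables do not carry over. Pictures are saved under pics/ and viewed, about 8 in all and at most 12, crops included, and the job is handed in when it is done.

Besides the shell and the picture viewer there is one more tool, called after "Emit:" as name(argument=value, ...) on one line, values as JSON. step_arm: Moves the arm, as the interface text tells. Its arguments: {"type":"object","properties":{"deltas":{"type":"array"},"grip_force":{"type":"number"}},"required":["deltas"]}

```bash
mkdir -p pics; cat > h.py <<'E'
import numpy as np, cv2
from station import r, eyes, order
def cal(n):
    c=eyes.get_calibration(n); K=np.array([[c['fx'],0,c['cx']],[0,c['fy'],c['cy']],[0,0,1.]])
    return K,np.array(c['D'],float),cv2.Rodrigues(np.array(c['rvec'],float))[0],np.array(c['tvec'],float)
def rays(c,uv):
    K,D,R,t=c; p=cv2.undistortPoints(np.array(uv,float).reshape(-1,1,2),K,D).reshape(-1,2)
    return -R.T@t,np.c_[p,np.ones(len(p))]@R
def plane(c,uv,z):
    o,d=rays(c,uv); return o+d*((z-o[2])/d[:,2])[:,None]
def deproj(c,uv,dep):
    o,d=rays(c,uv); return o+d*np.array([dep[int(round(v)),int(round(u))] for u,v in uv])[:,None]
def look(n,f=None):
    c=cal(n); p,d=eyes.read_camera(n)
    if f: cv2.imwrite('pics/'+f,p[:,:,::-1])
    return c,p,d
E
python3 - <<'E'
from h import *
a=look('top');b=look('scene')
np.savez('first.npz',top=a[1],td=a[2],sc=b[1],sd=b[2])
cv2.imwrite('pics/top0.png',cv2.resize(a[1][:,:,::-1],(800,600)))
cv2.imwrite('pics/scene0.png',cv2.resize(b[1][:,:,::-1],(800,600)))
print(-a[0][2].T@a[0][3],-b[0][2].T@b[0][3],a[0][0]); print(r.read_state())
E
```

```text
[0.32373653 0.00193508 1.3826008 ] [1.29593903 0.74152988 0.86677083] [[403.11896786   0.         253.93042833]
 [  0.         403.11896786 190.78931873]
 [  0.           0.           1.        ]]
{'time': 0.1, 'qpos': array([-1.35099730e+00,  2.76488814e-01,  1.50599768e+00,  2.30217025e-05,
        1.36072181e+00, -1.21013160e-01]), 'qd': array([ 1.74840958e-03, -2.27990618e-03, -4.07659921e-03,  1.47349614e-03,
        7.56242049e-05, -4.35524162e-04]), 'effort': array([ 1.24930357e-03, -4.17702019e+01, -2.46404618e+01, -1.00312868e-04,
        5.82249384e-03, -6.38030599e-06]), 'tcp_pos': array([ 0.19208618, -0.54146099,  0.23055424]), 'tool_rot': array([ 0.57793748, -0.57715873,  0.40838598, -0.40754994]), 'ft_force': array([-0.04322252,  0.72496076, -0.62871175]), 'ft_torque': array([-0.02760645,  0.01038823,  0.04893246]), 'width': 0.08519718354734628}
```

View pics/top0.png

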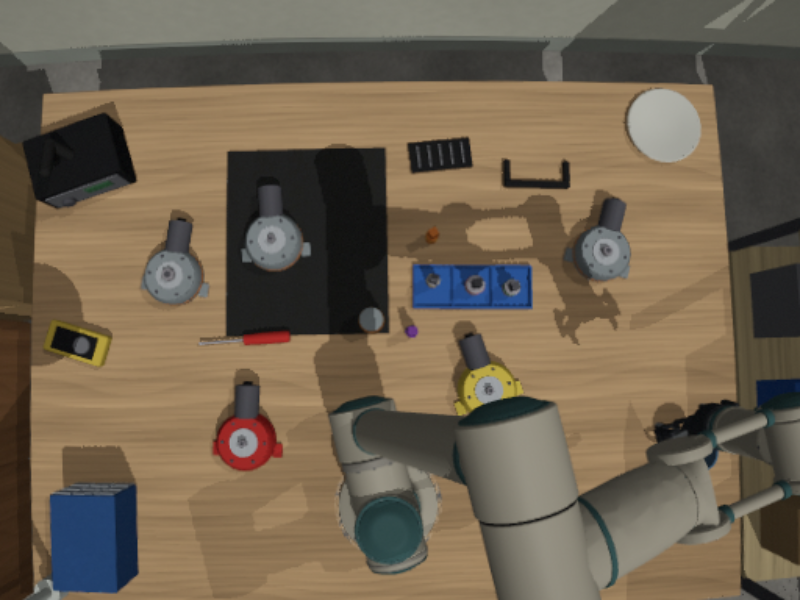

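View pics/scene0.png

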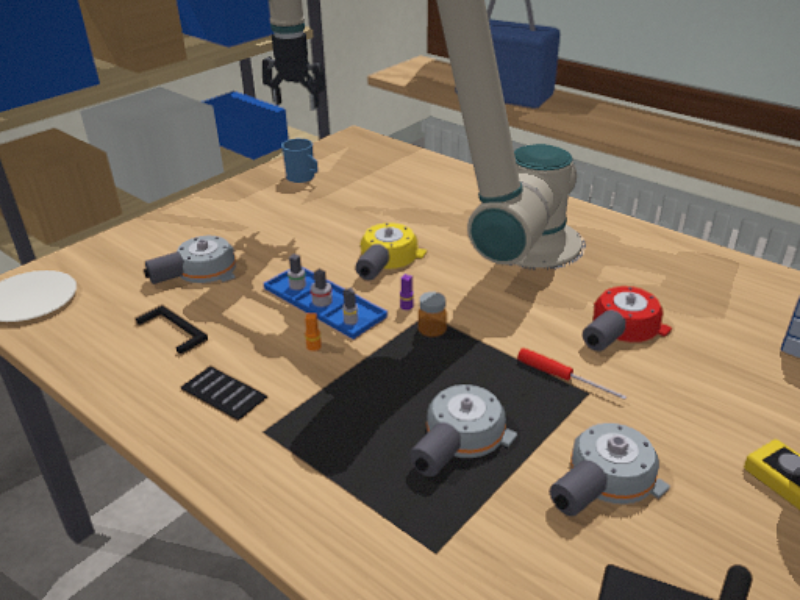

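The top view (up is +x, left is +y) shows the mat unit's nut at about (271,239) in the 800x600 view. The sockets are yellow (433,281), red (475,284) and green (513,287). The orange and purple look-alikes are at (432,235) and (411,331), and the jar is at (371,320) on the mat's edge.

```bash
python3 - <<'E'
from h import *
from scipy.spatial.transform import Rotation as Ro
f=np.load('first.npz'); c=cal('top'); s=.64
for n,u,v,z in [('mat',271,239,.064),('spL',168,273,.064),('spR',606,251,.064),('s16',433,280,.074),('s26',475,284,.074),('s21',513,287,.074),('jar',371,320,.07),('orange',432,235,.07),('purple',411,331,.07),('motor',270,195,.05)]:
    print(n,plane(c,[(u*s,v*s)],z)[0].round(3),deproj(c,[(u*s,v*s)],f['td'])[0].round(3))
hsv=cv2.cvtColor(f['top'],cv2.COLOR_RGB2HSV)
m=cv2.inRange(hsv,(105,150,60),(125,255,255)); m[:160]=0; m[205:]=0; m[:,:255]=0; m[:,350:]=0
P=plane(c,np.argwhere(m)[:,::-1],.014)[:,:2].astype(np.float32); print('tray',cv2.minAreaRect(P))
st=r.read_state(); w=st['tool_rot']; R=Ro.from_quat(w[[1,2,3,0]]).as_matrix(); print('tool R',R.round(3))
K,D,Rw,t=cal('wrist'); o=-Rw.T@t; print('wristcam in tool',(R.T@(o-st['tcp_pos'])).round(3),'axes in tool\n',(R.T@Rw.T).round(3),K[0,0])
E
```

```text
mat [0.57  0.235 0.064] [0.57  0.234 0.066]
spL [0.502 0.455 0.064] [0.501 0.452 0.073]
spR [ 0.533 -0.484  0.064] [ 0.533 -0.483  0.067]
s16 [ 0.475 -0.106  0.074] [ 0.475 -0.106  0.075]
s26 [ 0.465 -0.194  0.074] [ 0.465 -0.194  0.075]
s21 [ 0.457 -0.275  0.074] [ 0.457 -0.274  0.076]
jar [0.394 0.025 0.07 ] [0.394 0.025 0.074]
orange [ 0.572 -0.107  0.07 ] [ 0.571 -0.106  0.074]
purple [ 0.37  -0.058  0.07 ] [ 0.369 -0.057  0.076]
motor [0.67 0.24 0.05] [0.669 0.239 0.051]
tray ((0.46784836053848267, -0.19732187688350677), (0.25665155053138733, 0.09007786959409714), 88.88819885253906)
tool R [[ 0.334 -0.     0.942]
 [-0.942  0.002  0.334]
 [-0.002 -1.     0.   ]]
wristcam in tool [ 0.001 -0.143  0.08 ] axes in tool
 [[ 1.     0.     0.   ]
 [-0.    -0.312  0.95 ]
 [ 0.    -0.95  -0.312]] 265.9686917232044
```

Emit:
step_arm(deltas=[[[0.4,27,35,1,0,0,-0.34],[0.4,27,35,1,0,0,-0.34],[0.4,27,35,1,0,0,-0.34],[0.4,27,35,1,0,0,-0.34],[0.4,27,35,1,0,0,-0.34]]])

```text
time: 0.52
tcp_pos: [0.3191, -0.376, 0.2353]
tool_rot: [0.501, -0.499, 0.501, -0.499]
ft_force: [1.3, 0.2, -0.0]
width: 0.0513
```

```bash
python3 - <<'E'
from h import *
s=r.read_state();print(s['time'],s['tcp_pos'],s['tool_rot'],s['width'],s['ft_force'])
E
```

```text
0.5167 [ 0.31913762 -0.37602333  0.23525932] [ 0.50050376 -0.49932719  0.50071053 -0.49945701] 0.051285854143650764 [ 1.2959468   0.19736511 -0.0153791 ]
```

Emit:
step_arm(deltas=[[[0.4,14.6,18.6,0,0,0,0],[0.4,14.6,18.6,0,0,0,0],[0.4,14.6,18.6,0,0,0,0],[0.4,14.6,18.6,0,0,0,0],[0.4,14.6,18.6,0,0,0,0]]])

```text
time: 0.93
tcp_pos: [0.4474, -0.2116, 0.2351]
tool_rot: [0.5, -0.499, 0.501, -0.499]
ft_force: [1.5, -1.0, 0.3]
width: 0.0511
```

Emit:
step_arm(deltas=[[[0.4,2,2.5,0,0,0,0],[0.4,2,2.5,0,0,0,0],[0.4,2,2.5,0,0,0,0],[0.4,2,2.5,0,0,0,0],[0.4,2,2.5,0,0,0,0]]])

```text
time: 1.35
tcp_pos: [0.4666, -0.1875, 0.2349]
tool_rot: [0.5, -0.499, 0.501, -0.5]
ft_force: [0.0, -0.3, -0.3]
width: 0.051
```

```bash
python3 - <<'E'
from h import *
c,p,d=look('wrist'); np.savez('tray.npz',p=p,d=d,o=np.array(c,dtype=object))
cv2.imwrite('pics/tray.png',cv2.resize(p[:,:,::-1],(800,600)));print(r.read_state()['tcp_pos'])
E
```

```text
[ 0.46658187 -0.18768207  0.23494726]
```

View pics/tray.png

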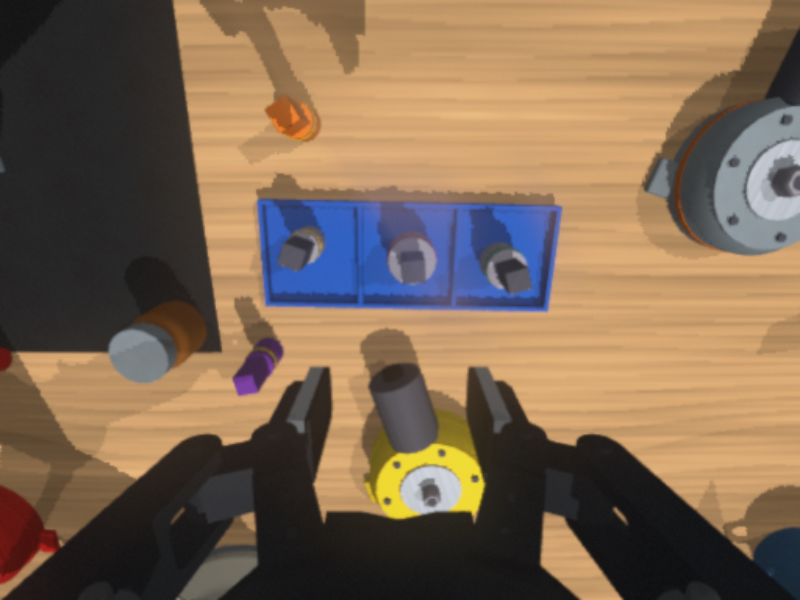

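The wrist view shows the tray with yellow (298,248), red (411,260) and green (512,272). Their adapters are yawed differently. I'll measure the adapter tops by depth.

```bash
cat >> h.py <<'E'
def cloud(c,d):
    v,u=np.mgrid[0:384,0:512]; uv=np.c_[u.ravel(),v.ravel()]
    o,dr=rays(c,uv); return (o+dr*d.reshape(-1,1)).reshape(384,512,3)
def rects(c,d,zlo,zhi,box,minpx=40,zp=None):
    P=cloud(c,d); m=(P[...,2]>zlo)&(P[...,2]<zhi)&(d>0)
    m&=(P[...,0]>box[0])&(P[...,0]<box[1])&(P[...,1]>box[2])&(P[...,1]<box[3])
    n,l,s,_=cv2.connectedComponentsWithStats(m.astype(np.uint8))
    for i in range(1,n):
        if s[i,4]<minpx: continue
        q=P[l==i]
        if zp:
            uv=np.argwhere(l==i)[:,::-1]; q=plane(c,uv,zp)
        rc=cv2.minAreaRect((q[:,:2]*1000).astype(np.float32))
        print('px',s[i,4],'ctr',np.round(rc[0],1),'size',np.round(rc[1],1),'ang',round(rc[2],1),'zmed',np.median(P[l==i][:,2]).round(4))
E
python3 - <<'E'
from h import *
f=np.load('tray.npz',allow_pickle=True); c=cal('wrist')
rects(c,f['d'],.068,.085,(.41,.54,-.34,-.06))
rects(c,f['d'],.068,.085,(.41,.54,-.34,-.06),zp=.074)
f=np.load('first.npz');rects(cal('top'),f['td'],.068,.085,(.41,.54,-.34,-.06),20)
E
```

```text
px 261 ctr [ 482.  -108.2] size [18.3 18. ] ang 68.4 zmed 0.0742
px 242 ctr [ 470.8 -197.9] size [18.4 17.6] ang 0.8 zmed 0.0742
px 253 ctr [ 463.5 -278. ] size [18.4 18.1] ang 16.0 zmed 0.0741
px 261 ctr [ 482.5 -108.8] size [18.8 19.3] ang 69.2 zmed 0.0742
px 242 ctr [ 471.1 -198. ] size [17.7 18.1] ang 90.0 zmed 0.0742
px 253 ctr [ 464.  -277.4] size [19.8 18.8] ang 17.7 zmed 0.0741
px 30 ctr [ 481.6 -107.1] size [17.6 17.7] ang 67.2 zmed 0.075
px 30 ctr [ 469.  -198.8] size [16.9 16.2] ang 88.8 zmed 0.0754
px 31 ctr [ 463.2 -278.6] size [17.1 17.1] ang 13.5 zmed 0.075
```

Emit:
step_arm(deltas=[[[0.4,10.5,42,-5.5,0,0,0],[0.4,10.5,42,-5.5,0,0,0],[0.4,10.5,42,-5.5,0,0,0],[0.4,10.5,42,-5.5,0,0,0],[0.4,10.5,42,-5.5,0,0,0]]])

```text
time: 1.82
tcp_pos: [0.5173, 0.014, 0.2087]
tool_rot: [0.499, -0.498, 0.502, -0.501]
ft_force: [0.8, -1.3, -0.0]
width: 0.0514
```

Emit:
step_arm(deltas=[[[0.4,5.5,22,-3,0,0,0],[0.4,5.5,22,-3,0,0,0],[0.4,5.5,22,-3,0,0,0],[0.4,5.5,22,-3,0,0,0],[0.4,5.5,22,-3,0,0,0]]])

```text
time: 2.23
tcp_pos: [0.568, 0.2146, 0.1812]
tool_rot: [0.498, -0.498, 0.502, -0.502]
ft_force: [0.9, 0.2, -0.3]
width: 0.0511
```

Emit:
step_arm(deltas=[[[0.4,0,0.2,0,0,0,0],[0.4,0,0.2,0,0,0,0],[0.4,0,0.2,0,0,0,0],[0.4,0,0.2,0,0,0,0],[0.4,0,0.2,0,0,0,0]]])

```text
time: 2.65
tcp_pos: [0.568, 0.2145, 0.1816]
tool_rot: [0.498, -0.497, 0.503, -0.502]
ft_force: [0.6, -0.4, 0.8]
width: 0.0512
```

```bash
python3 - <<'E'
from h import *
c,p,d=look('wrist'); np.savez('nut.npz',p=p,d=d)
K=c[0];P=plane(c,[(256,192)],.064);print(r.read_state()['tcp_pos'],P)
for b in [(.054,.075),(.062,.075)]: rects(c,d,*b,(.54,.6,.2,.27)); 
x=cv2.projectPoints(np.array([[.57,.235,.064]]),cv2.Rodrigues(c[2])[0],c[3],K,c[1])[0].ravel();print(x)
u,v=x.astype(int); q=p[max(0,v-75):v+75,max(0,u-100):u+100]; print(u-100,v-75)
cv2.imwrite('pics/nut.png',cv2.resize(q[:,:,::-1],None,fx=4,fy=4,interpolation=cv2.INTER_CUBIC))
E
```

```text
[0.56804333 0.21472558 0.1817004 ] [[0.56404009 0.2130962  0.064     ]]
px 232 ctr [574.3 238.7] size [15.9 17.3] ang 34.2 zmed 0.0638
px 178 ctr [574.1 238.6] size [14.4 16. ] ang 87.7 zmed 0.0643
[234.52285577 186.66084975]
134 111
```

View pics/nut.png

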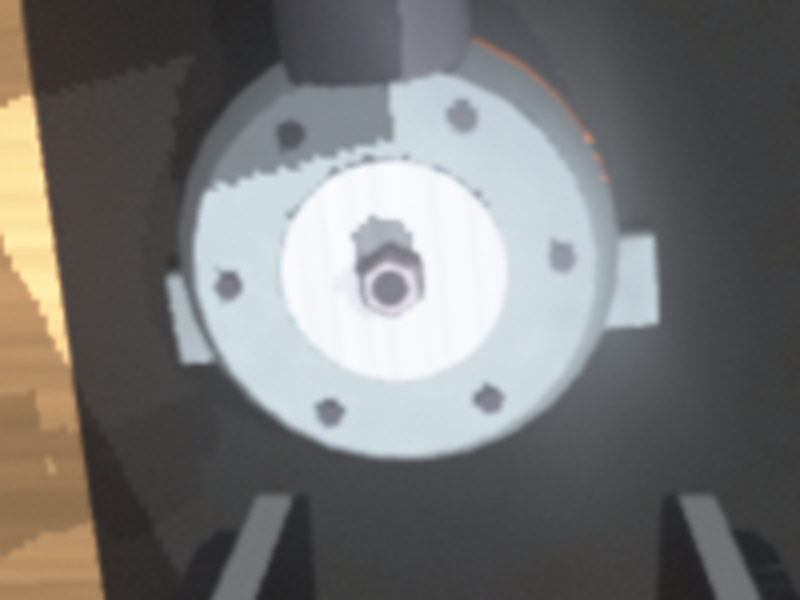

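The mat nut measures about 65 px against 224 px for the 60 mm washer, so about 16–17 mm across flats. Depth also gives about 16 mm, so socket_16 (yellow) is the one. Next I'll refine the nut's centre and yaw.

```bash
cat > nut.py <<'E'
from h import *
def nut(c,p,d,guess,save=None):
    P=cloud(c,d); g=p.astype(int).mean(2)
    R=np.hypot(P[...,0]-guess[0],P[...,1]-guess[1])
    hsv=cv2.cvtColor(p,cv2.COLOR_RGB2HSV)
    w=((g>232)&(R<.036)).astype(np.uint8)
    cs=max(cv2.findContours(w,cv2.RETR_EXTERNAL,cv2.CHAIN_APPROX_NONE)[0],key=cv2.contourArea)
    hull=cv2.convexHull(cs).reshape(-1,2); q=plane(c,hull,.050)
    (x,y),rad=cv2.minEnclosingCircle((q[:,:2]*1000).astype(np.float32)); e=cv2.fitEllipse((plane(c,cs.reshape(-1,2),.05)[:,:2]*1000).astype(np.float32)[hull.shape[0]*0:]); print('washer',x,y,'r',rad,'ell',np.round(e[0],1),np.round(e[1],1))
    m=((P[...,2]>.0555)&(R<.016)).astype(np.uint8)
    v,u=np.nonzero(m); q=P[v,u]; top=q[q[:,2]>.0625]
    print('n',len(q),'side-incl rect',cv2.minAreaRect((q[:,:2]*1000).astype(np.float32)))
    h=cv2.convexHull((q[:,:2]*1000).astype(np.float32)).reshape(-1,2)
    # support width over angle: minimum width = across flats
    H=[];
    for a in range(0,60,2):
        s=[]
        for k in range(3):
            t=np.radians(a+60*k); pr=h@[np.cos(t),np.sin(t)]; s.append((pr.max()-pr.min(),(pr.max()+pr.min())/2,t))
        A=np.array([[np.cos(x[2]),np.sin(x[2])] for x in s]); ctr=np.linalg.lstsq(A,[x[1] for x in s],rcond=None)[0]
        H.append((np.mean([x[0] for x in s]),a,*ctr))
    H.sort(); print('flat-normal ang',[tuple(np.round(x,1)) for x in H[:4]],'worst',np.round(H[-1],1))
E
python3 - <<'E'
from nut import *
f=np.load('nut.npz'); nut(cal('wrist'),f['p'],f['d'],(.574,.2385))
s=f['sc'] if 'sc' in f else None
E
```

```text
washer 574.07763671875 238.73605346679688 r 30.14971160888672 ell [574.  238.7] [58.9 59.3]
n 6559 side-incl rect ((576.5294189453125, 240.35446166992188), (24.849985122680664, 30.49423599243164), 49.64316177368164)
flat-normal ang [(np.float64(29.5), np.float64(50.0), np.float64(575.3), np.float64(240.0)), (np.float64(29.5), np.float64(26.0), np.float64(574.6), np.float64(238.4)), (np.float64(29.5), np.float64(24.0), np.float64(574.5), np.float64(238.4)), (np.float64(29.5), np.float64(48.0), np.float64(575.3), np.float64(239.9))] worst [ 30.1   2.  574.4 239.7]
```

```bash
sed -i 's/(P\[...,2\]>.0555)&(R<.016)/(P[...,2]>.0555)\&(P[...,2]<.075)\&(R<.016)/' nut.py; python3 - <<'E'
from nut import *
f=np.load('nut.npz'); nut(cal('wrist'),f['p'],f['d'],(.574,.2387))
E
```

```text
washer 574.07763671875 238.73605346679688 r 30.14971160888672 ell [574.  238.7] [58.9 59.3]
n 224 side-incl rect ((574.3502197265625, 238.92977905273438), (15.894271850585938, 17.28538703918457), 34.188446044921875)
flat-normal ang [(np.float64(16.2), np.float64(34.0), np.float64(574.1), np.float64(239.2)), (np.float64(16.2), np.float64(32.0), np.float64(574.1), np.float64(239.2)), (np.float64(16.2), np.float64(30.0), np.float64(574.1), np.float64(239.1)), (np.float64(16.2), np.float64(36.0), np.float64(574.0), np.float64(239.3))] worst [ 17.6   2.  574.2 239. ]
```

Emit:
step_arm(deltas=[[[0.4,-8.6,-32.3,-2,0,0,-0.385],[0.4,-8.6,-32.3,-2,0,0,-0.385],[0.4,-8.6,-32.3,-2,0,0,-0.385],[0.4,-8.6,-32.3,-2,0,0,-0.385],[0.4,-8.6,-32.3,-2,0,0,-0.385]]])

```text
time: 3.12
tcp_pos: [0.5137, 0.013, 0.1695]
tool_rot: [-0.392, 0.391, -0.589, 0.589]
ft_force: [0.9, 0.0, 0.4]
width: 0.0516
```

```bash
cat > st.py <<'E'
from h import *
from scipy.spatial.transform import Rotation as Ro
s=r.read_state(); R=Ro.from_quat(s['tool_rot'][[1,2,3,0]]).as_matrix()
print('t',s['time'],'tcp mm',(s['tcp_pos']*1000).round(1),'az',np.degrees(np.arctan2(R[1,2],R[0,2])).round(2),'fingers dir',R[:,1].round(4),'w',s['width'].round(4),'F',s['ft_force'].round(1),'T',s['ft_torque'].round(2),'j6',s['qpos'][5].round(2))
E
python3 st.py
```

```text
Traceback (most recent call last):
  File "st.py", line 4, in <module>
    print('t',s['time'],'tcp mm',(s['tcp_pos']*1000).round(1),'az',np.degrees(np.arctan2(R[1,2],R[0,2])).round(2),'fingers dir',R[:,1].round(4),'w',s['width'].round(4),'F',s['ft_force'].round(1),'T',s['ft_torque'].round(2),'j6',s['qpos'][5].round(2))
                                                                                                                                                    ^^^^^^^^^^^^^^^^
AttributeError: 'float' object has no attribute 'round'
```

Emit:
step_arm(deltas=[[[0.4,-3.2,-12.1,-3,0,0,0],[0.4,-3.2,-12.1,-3,0,0,0],[0.4,-3.2,-12.1,-3,0,0,0],[0.4,-3.2,-12.1,-3,0,0,0],[0.4,-3.2,-12.1,-3,0,0,0]]])

```text
time: 3.53
tcp_pos: [0.4802, -0.1108, 0.1394]
tool_rot: [0.39, -0.389, 0.59, -0.59]
ft_force: [0.0, 0.6, -0.7]
width: 0.0514
```

```bash
sed -i "s/s\['width'\].round(4)/round(s['width'],4)/" st.py; python3 st.py; python3 - <<'E'
from h import *
c,p,d=look('wrist')
rects(c,d,.068,.085,(.41,.54,-.34,-.06)); rects(c,d,.068,.085,(.41,.54,-.34,-.06),zp=.074)
E
```

```text
t 3.5333 tcp mm [ 480.2 -110.8  139.4] az -23.1 fingers dir [ 8.e-04  7.e-04 -1.e+00] w 0.0514 F [ 0.   0.6 -0.7] T [ 0.07 -0.03 -0.03] j6 1.6
px 645 ctr [ 464.1 -277.9] size [19.  18.9] ang 15.6 zmed 0.0738
px 549 ctr [ 471.1 -198.4] size [18.8 18.6] ang 3.9 zmed 0.0741
px 471 ctr [ 482.3 -107. ] size [17.8 18.4] ang 67.1 zmed 0.0741
px 645 ctr [ 465.3 -276.3] size [21.4 20.5] ang 17.2 zmed 0.0738
px 549 ctr [ 472.  -197.7] size [19.9 19.1] ang 4.5 zmed 0.0741
px 471 ctr [ 483.4 -107.5] size [17.7 19.6] ang 66.9 zmed 0.0741
```

Emit:
step_arm(deltas=[[[0.4,0.2,0.35,-2,0,0,0],[0.4,0.2,0.35,-5,0,0,0],[0.4,0.2,0.35,-8,0,0,0],[0.4,0.2,0.35,-9.4,0,0,0],[0.4,0.2,0.35,-9.4,0,0,0]]])

```text
time: 4.0
tcp_pos: [0.4812, -0.1032, 0.0434]
tool_rot: [0.391, -0.391, 0.591, -0.587]
ft_force: [-0.1, 0.4, 0.2]
width: 0.0512
```

Emit:
step_arm(deltas=[[[1,0,0,0,0,0,0],[1,0,0,0,0,0,0],[1,0,0,0,0,0,0],[1,0,0,0,0,0,0],[1,0,0,0,0,0,0]]], grip_force=60)

```text
time: 4.42
tcp_pos: [0.4824, -0.1031, 0.0447]
tool_rot: [0.391, -0.39, 0.591, -0.588]
ft_force: [-0.2, 1.3, 3.7]
width: 0.0168
```

```bash
python3 st.py
```

```text
t 4.4167 tcp mm [ 482.4 -103.1   44.7] az -22.92 fingers dir [-6.0e-04  3.9e-03 -1.0e+00] w 0.0168 F [-0.2  1.3  3.7] T [ 0.34 -0.11  0.04] j6 1.61
```

Emit:
step_arm(deltas=[[[1,0,0,2,0,0,0],[1,0,0,6,0,0,0],[1,0,0,10,0,0,0],[1,0,0,13,0,0,0],[1,2,3,13,0,0,0]]])

```text
time: 4.83
tcp_pos: [0.5043, -0.0782, 0.1818]
tool_rot: [-0.391, 0.387, -0.587, 0.593]
ft_force: [0.9, -0.2, -0.7]
width: 0.0172
```

Emit:
step_arm(deltas=[[[1,9.3,34.4,0,0,0,0.435],[1,9.3,34.4,0,0,0,0.435],[1,9.3,34.4,0,0,0,0.435],[1,9.3,34.4,0,0,0,0.435],[1,9.3,34.4,0,0,0,0.435]]])

```text
time: 5.25
tcp_pos: [0.5585, 0.1292, 0.1794]
tool_rot: [0.511, -0.505, 0.489, -0.495]
ft_force: [1.0, -0.8, -1.6]
width: 0.0173
```

```bash
python3 st.py
```

```text
t 5.25 tcp mm [558.5 129.2 179.4] az 1.83 fingers dir [ 1.160e-02  2.000e-04 -9.999e-01] w 0.0173 F [ 1.  -0.8 -1.6] T [-0.04 -0.06 -0.03] j6 1.65
```

Emit:
step_arm(deltas=[[[1,1.55,10.95,0,0,0,0],[1,1.55,10.95,0,0,0,0],[1,1.55,10.95,0,0,0,0],[1,1.55,10.95,0,0,0,0],[1,1.55,10.95,0,0,0,0]]])

```text
time: 5.67
tcp_pos: [0.5737, 0.2402, 0.1793]
tool_rot: [0.511, -0.506, 0.488, -0.494]
ft_force: [-0.7, 0.4, -1.8]
width: 0.0172
```

Emit:
step_arm(deltas=[[[1,0,0,0,0,0,0],[1,0,0,0,0,0,0],[1,0,0,0,0,0,0],[1,0,0,0,0,0,0],[1,0,0,0,0,0,0]]])

```text
time: 6.08
tcp_pos: [0.5738, 0.2391, 0.1795]
tool_rot: [0.511, -0.506, 0.488, -0.495]
ft_force: [-0.4, 0.2, -1.1]
width: 0.0174
```

```bash
python3 st.py; python3 - <<'E'
from nut import *
c,p,d=look('wrist'); np.savez('held.npz',p=p,d=d)
nut(c,p,d,(.574,.2387))
P=cloud(c,d); s=r.read_state()['tcp_pos']
for lo,hi in [(.136,.15),(.15,.165),(.16,.172)]:
    m=(P[...,2]>lo)&(P[...,2]<hi)&(np.hypot(P[...,0]-s[0],P[...,1]-s[1])<.025)&(d>0)
    q=P[m]; print(lo,len(q), q.min(0) if len(q) else '', q.max(0) if len(q) else '')
cv2.imwrite('pics/held.png',cv2.resize(p[80:300,110:400][:,:,::-1],None,fx=2.7,fy=2.7,interpolation=cv2.INTER_CUBIC))
E
```

```text
t 6.0833 tcp mm [573.8 239.1 179.5] az 1.92 fingers dir [ 1.160e-02 -4.000e-04 -9.999e-01] w 0.0174 F [-0.4  0.2 -1.1] T [ 0.01 -0.01 -0.01] j6 1.82
washer 574.009765625 238.4607696533203 r 30.15704917907715 ell [577.2 238.6] [51.3 61.9]
n 224 side-incl rect ((574.1127319335938, 239.0192108154297), (17.288555145263672, 15.549915313720703), 1.911293864250183)
flat-normal ang [(np.float64(15.9), np.float64(32.0), np.float64(574.2), np.float64(238.9)), (np.float64(15.9), np.float64(34.0), np.float64(574.2), np.float64(238.9)), (np.float64(16.1), np.float64(30.0), np.float64(574.2), np.float64(238.9)), (np.float64(16.1), np.float64(36.0), np.float64(574.3), np.float64(238.9))] worst [ 17.6   2.  574.2 239. ]
0.136 177 [0.57865669 0.22563068 0.13829811] [0.58990484 0.25281946 0.14996735]
0.15 276 [0.57826104 0.22576675 0.15001399] [0.59004366 0.25319576 0.16489393]
0.16 322 [0.5773338  0.22512242 0.16005274] [0.59024674 0.25319576 0.17199595]
```

View pics/held.png

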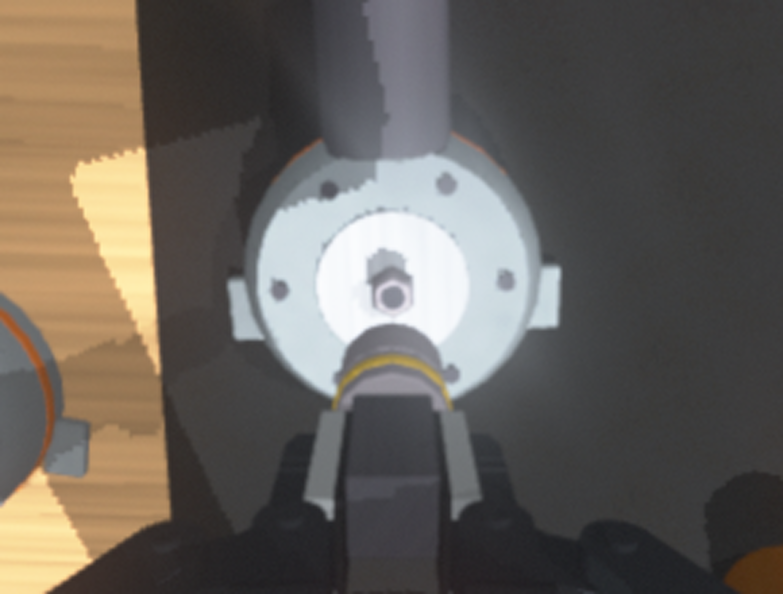

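The held socket (392,365 in the crop) is upright in the jaws. The nut at (393,296) has a corner pointing along the motor direction. I'll fit the body's axis.

```bash
cat > body.py <<'E'
from h import *
from scipy.optimize import least_squares
def body(c,d,s,zb,rad=.014):
    # zb: mouth height; fit circle to side points per height band
    P=cloud(c,d); R=np.hypot(P[...,0]-s[0]-.002,P[...,1]-s[1])
    for lo,hi in [(.002,.012),(.012,.022),(.022,.032)]:
        m=(P[...,2]>zb+lo)&(P[...,2]<zb+hi)&(R<.018)&(R>.010)&(d>0); q=P[m]
        f=least_squares(lambda x:np.hypot(q[:,0]-x[0],q[:,1]-x[1])-rad,s[:2]+[.002,0],loss='soft_l1',f_scale=.0005)
        print(lo,len(q),(f.x*1000).round(2),'rms',np.sqrt((f.fun**2).mean()).round(5))
    m=(R<.022)&(P[...,2]>zb-.02)&(P[...,2]<zb+.045)&(d>0); print('zmin',np.percentile(P[m][:,2],1))
E
python3 - <<'E'
from body import *
f=np.load('held.npz'); s=r.read_state()['tcp_pos']; body(cal('wrist'),f['d'],s,s[2]-.0407)
E
```

```text
0.002 171 [575.54 239.37] rms 0.00018
0.012 202 [575.3  239.34] rms 0.00027
0.022 255 [575.47 239.28] rms 0.00038
zmin 0.13981521919978854
```

Emit:
step_arm(deltas=[[[1,-0.1,-0.05,-1,0,0.012,0],[1,-0.1,-0.05,-3,0,0.012,0],[1,-0.1,-0.05,-5,0,0.012,0],[1,-0.1,-0.05,-6,0,0.012,0],[1,-0.1,-0.05,-6,0,0.012,0]]])

```text
time: 6.55
tcp_pos: [0.5707, 0.2379, 0.1161]
tool_rot: [-0.506, 0.511, -0.493, 0.49]
ft_force: [-0.3, -0.7, -0.6]
width: 0.0173
```

Emit:
step_arm(deltas=[[[1,0,0,0,0,0,0],[1,0,0,0,0,0,0],[1,0,0,0,0,0,0],[1,0,0,0,0,0,0],[1,0,0,0,0,0,0]]])

```text
time: 6.97
tcp_pos: [0.5713, 0.2382, 0.1171]
tool_rot: [-0.507, 0.51, -0.492, 0.491]
ft_force: [0.3, 0.2, -1.9]
width: 0.0167
```

```bash
python3 st.py; python3 - <<'E'
from body import *
from nut import nut
c,p,d=look('wrist');s=r.read_state()['tcp_pos']; body(c,d,s,s[2]-.0407); nut(c,p,d,(.574,.2387))
E
```

```text
t 6.9667 tcp mm [571.3 238.2 117.1] az 1.92 fingers dir [-0.0052 -0.0017 -1.    ] w 0.0167 F [ 0.3  0.2 -1.9] T [0.04 0.01 0.05] j6 1.82
0.002 168 [572.41 238.09] rms 0.00017
0.012 204 [572.32 238.11] rms 0.00025
0.022 255 [572.66 238.09] rms 0.00036
zmin 0.057778423583306746
washer 577.9778442382812 226.12286376953125 r 26.610776901245117 ell [580.2 220.4] [20.5 51.1]
n 66 side-incl rect ((581.030029296875, 239.07650756835938), (4.979140758514404, 15.34852409362793), 2.506476640701294)
flat-normal ang [(np.float64(10.6), np.float64(34.0), np.float64(578.9), np.float64(239.0)), (np.float64(10.6), np.float64(32.0), np.float64(578.9), np.float64(239.0)), (np.float64(10.7), np.float64(36.0), np.float64(578.9), np.float64(238.9)), (np.float64(10.7), np.float64(2.0), np.float64(580.3), np.float64(239.0))] worst [ 11.   16.  579.7 239.2]
```

Emit:
step_arm(deltas=[[[1,0.18,0.07,-0.5,0,-0.005,0],[1,0.18,0.07,-0.5,0,-0.005,0],[1,0.18,0.07,-0.5,0,-0.005,0],[1,0.18,0.07,-0.5,0,-0.005,0],[1,0.18,0.07,-0.5,0,-0.005,0]]])

```text
time: 7.43
tcp_pos: [0.5729, 0.2388, 0.1119]
tool_rot: [-0.508, 0.509, -0.491, 0.492]
ft_force: [0.5, -0.4, -1.7]
width: 0.0173
```

```bash
python3 st.py; python3 - <<'E'
from body import *
c,p,d=look('wrist');s=r.read_state()['tcp_pos']; body(c,d,s,s[2]-.0407)
E
```

```text
t 7.4333 tcp mm [572.9 238.8 111.9] az 1.92 fingers dir [-6.0e-04 -1.8e-03 -1.0e+00] w 0.0173 F [ 0.5 -0.4 -1.7] T [-0.05 -0.02  0.04] j6 1.82
0.002 172 [574.22 238.8 ] rms 0.00018
0.012 203 [574.11 238.81] rms 0.00024
0.022 262 [574.36 238.77] rms 0.00036
zmin 0.051290513654076046
```

Emit:
step_arm(deltas=[[[1,0,0,-0.3,0,0,0],[1,0,0,-0.5,0,0,0],[1,0,0,-0.7,0,0,0],[1,0,0,-0.9,0,0,0],[1,0,0,-1.0,0,0,0]]])

```text
time: 7.9
tcp_pos: [0.5727, 0.2387, 0.1014]
tool_rot: [-0.508, 0.509, -0.491, 0.492]
ft_force: [-0.4, -0.5, -0.2]
width: 0.0169
```

```bash
python3 st.py
```

```text
t 7.9 tcp mm [572.7 238.7 101.4] az 1.92 fingers dir [-0.0012 -0.002  -1.    ] w 0.0169 F [-0.4 -0.5 -0.2] T [-0.02 -0.03  0.01] j6 1.82
```

Emit:
step_arm(deltas=[[[1,0,0,-0.1,0,0,0],[1,0,0,-0.2,0,0,0],[1,0,0,-0.3,0,0,0],[1,0,0,-0.4,0,0,0],[1,0,0,-0.4,0,0,0]]])

```text
time: 8.32
tcp_pos: [0.5726, 0.2387, 0.0972]
tool_rot: [-0.507, 0.509, -0.491, 0.492]
ft_force: [0.9, -0.8, -3.2]
width: 0.0167
```

```bash
python3 st.py; python3 - <<'E'
from body import *
c,p,d=look('wrist');s=r.read_state()['tcp_pos']; body(c,d,s,s[2]-.0407)
E
```

```text
t 8.3167 tcp mm [572.6 238.7  97.2] az 1.92 fingers dir [-0.0015 -0.0021 -1.    ] w 0.0167 F [ 0.9 -0.8 -3.2] T [-0.02 -0.03 -0.  ] j6 1.82
0.002 177 [573.85 238.7 ] rms 0.00018
0.012 198 [573.76 238.64] rms 0.00027
0.022 259 [574.05 238.64] rms 0.00035
zmin 0.04907779524886478
```

No force with the mouth about 7 mm below the nut's top, so the socket is going over. I'll continue down to the washer.

Emit:
step_arm(deltas=[[[1,0.03,0,-0.15,0,0,0],[1,0.03,0,-0.3,0,0,0],[1,0.03,0,-0.45,0,0,0],[1,0.03,0,-0.6,0,0,0],[1,0.03,0,-0.65,0,0,0]]])

```text
time: 8.78
tcp_pos: [0.5728, 0.2387, 0.0907]
tool_rot: [-0.507, 0.509, -0.491, 0.492]
ft_force: [-0.4, -0.7, 2.4]
width: 0.0169
```

```bash
python3 st.py; python3 - <<'E'
from body import *
c,p,d=look('wrist');s=r.read_state()['tcp_pos']; body(c,d,s,s[2]-.0407)
E
```

```text
t 8.7833 tcp mm [572.8 238.7  90.7] az 1.92 fingers dir [-0.0017 -0.0021 -1.    ] w 0.0169 F [-0.4 -0.7  2.4] T [-0.03  0.15  0.01] j6 1.82
0.002 171 [574.06 238.64] rms 0.00019
0.012 200 [574.02 238.61] rms 0.00026
0.022 258 [574.28 238.6 ] rms 0.00038
zmin 0.04908968116859384
```

Emit:
step_arm(deltas=[[[1,0,0,-0.05,0,0,0],[1,0,0,-0.1,0,0,0],[1,0,0,-0.1,0,0,0],[1,0,0,-0.1,0,0,0],[1,0,0,-0.1,0,0,0]]])

```text
time: 9.25
tcp_pos: [0.573, 0.2387, 0.0907]
tool_rot: [-0.508, 0.509, -0.491, 0.492]
ft_force: [-0.5, 0.3, 5.3]
width: 0.0166
```

```bash
python3 st.py; python3 - <<'E'
from body import *
c,p,d=look('wrist'); P=cloud(c,d)
R=np.hypot(P[...,0]-.574,P[...,1]-.2387); m=(R<.0148)&(R>.012)&(d>0)&(P[...,2]<.12)
print('body top/low z',np.percentile(P[m][:,2],[1,50,95,99]).round(4)); m=(R<.028)&(R>.018)&(d>0)&(P[...,2]<.07);print('washer z',np.median(P[m][:,2]))
q,_=eyes.read_camera('scene'); cs=cal('scene')
x=cv2.projectPoints(np.array([[.574,.2387,.07]]),cv2.Rodrigues(cs[2])[0],cs[3],cs[0],cs[1])[0].ravel().astype(int)
a=p[100:300,130:380]; b=q[max(0,x[1]-80):x[1]+70,x[0]-90:x[0]+90]
cv2.imwrite('pics/end.png',np.hstack([cv2.resize(a,(400,400)),cv2.resize(b,(400,400))])[:,:,::-1])
E
```

```text
t 9.25 tcp mm [573.  238.7  90.7] az 1.92 fingers dir [-9.0e-04 -1.9e-03 -1.0e+00] w 0.0166 F [-0.5  0.3  5.3] T [-0.11  0.36 -0.01] j6 1.82
body top/low z [0.0496 0.0793 0.117  0.1194]
washer z 0.05025286115391117
```

View pics/end.png

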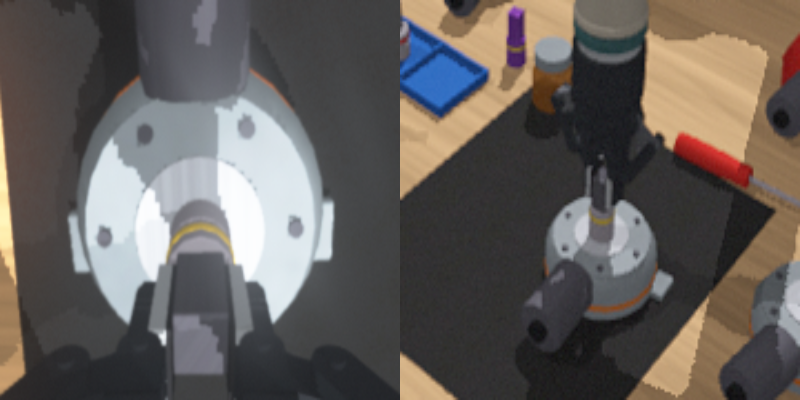

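The yellow socket stands upright on the washer (left panel (200,215), right panel (600,220)). The downward push no longer moves it (TCP z 90.7 mm, as expected when seated) and it carries about 5–7 N.

```bash
python3 -c "
from station import order; print(order.hand_in())"
```

```text
the job is handed in; nothing more can be done
None
```

The 16 mm socket (yellow ring) is on the mat's nut, fully down, upright and still held in the gripper. I handed the job in about 9 s into the 72 s limit.

- **Which socket:** the wrist camera measured the nut at about 16 mm across flats, so I went straight to socket_16. I moved no other socket, so there were no rejects to put back.
- **Seating:** the socket slid over the nut with almost no force. It stopped with its mouth at the washer's height: TCP at 90.7 mm, as expected for a seated socket. Another 1 mm of commanded push only raised the force to about 5 N.
- **Alignment:** the socket's axis was within about 0.3 mm of the nut's centre, and the tool was within about 0.1° of vertical.
- **Surprises:** the arm missed its target by 2–4 mm on two quick descents. While gripping, the socket probably slid a few mm within its tray bay. I corrected by camera before lowering it onto the nut.
- **Not checked:** I did not test the fit by turning the socket on the nut.

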